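# Load and run the dead-weight tester

## Robot

A 6-joint arm with a two-finger parallel gripper is mounted at the origin on a cart in front of the work surface, level with it; the furniture and walls round the work are solid. World frame = base frame: x ahead of the robot, y to its left, z up, the work surface at z = 0. Lengths are in m, angles in rad, forces in N, time in s.
With the tool pointing down it reaches from about 0.3 to 0.775 m from the base axis. Payload 14.6 kg.
Tool frame: the origin (TCP) lies midway between the tips of the shut fingers; the grasp point (between the pads) lies 19 mm behind it (ctrl.hold_point_z is the distance from the TCP to the grasp point, in m); z points along the fingers, x is the direction in which the jaws open and shut, and the axes are right-handed (so a half turn about z gives the same grasp; the last joint's range is limited). The gripper opens to 94 mm and grips with 3 to 60 N. Pads are 16 mm wide; open, the fingers measure 119 mm over their backs; the gripper's body (75 mm by 177 mm) begins 78 mm behind the grasp point.
Start: joints at [-0.067, 0.3, 1.521, -0, 1.321, -0.067], TCP at [0.55, -0, 0.205] pointing down, gripper open.
Joint ranges: [-3.03, 3.03], [-0.79, 2.21], [0.23, 2.52], [-1.04, 4.18], [0, 3.07], [-2.55, 2.55]. Speed limits (rad/s): [2.22, 2.22, 2.57, 3.14, 3.14, 3.14].

## Interface

Orientations are given as [roll, pitch, yaw] about the fixed x, y, z axes, in that order (R = Rz(yaw) Ry(pitch) Rx(roll)).
In Python, from station import ctrl, viewer, ticket, nets gives the robot as it stands.
- The arm moves only by the tool carry_out, never from a script. Its argument "commands" is one flat list of numbers, 7 for each row, row after row: the closure, from -1 (fully open) to 1 (shut), so that 0 is half open, then the shift along the world's x, y, z in cm, then the turn, a rotation vector about the world's x, y, z in rad. In form: [gripper, tx, ty, tz, ax, ay, az, gripper, tx, ty, tz, ax, ay, az, ...]. A call has 1 to 12 rows; each row is the pose to reach, as a shift and turn from the pose measured when the call began; what a row does not reach only later rows make up. A row lasts 1/12 s, in which the tool goes at most 41.7 mm and 7.16 degrees, less where a joint would pass 70% of its speed; a pose out of reach is approached as far as the arm can. A call with a gripper value outside its range is refused whole. The fingers move at their own pace and stop on an object; "force" is the grip in N (left out, the last holds). Time passes only in rows, so rows that repeat a pose let the fingers close. It gives the time, the measured TCP pose, the force and the opening at its end, in the units of the state.
- ctrl.get_obs(): the state, without advancing time (a new reading comes with each control period).
- viewer.camera(name): name is "side" or "top"; returns (picture, depth): 400x640x3 uint8, blue, green, red; 400x640 float32, m along the optical axis (not along the pixel's ray), 0 where there is no reading.
- viewer.camera_info(name): a dict with "fx", "fy", "cx", "cy" (pixels), "R" (3x3) and "t" (3): a world point X has camera coordinates R X + t. Camera axes: x right, y down, z forward; pixel columns grow to the right and rows downward; lengths in m; the calibration is good to about 2 mm. A picture is of the moment at which its call begins. camera_info takes no time and is no camera call.
- ticket.hand_in(): hands the job in, once; it reports no verdict.
Trained networks look in the newest picture that a camera, given by its name, has taken for a name from the list of things; names that differ only in an ending like _2 or _b are one class to them, and where a whole thing is asked for, a point or a joint stands for the part that bears it (a point fixed in the world has none). Each returns a list of dicts, best first, with "confidence" (0 to 1); they miss things now and then, are a little off and sometimes report something else, mostly with a low value. They report only what shows in the picture. A call takes as long as a camera call.
- nets.silhouettes(camera, thing): "region" (400x640 bool, what is visible of it) and "extent" ([left, top, right, bottom] in pixels, round what is visible of it).
The state is a dict: "time_s": time; "qpos": joint angles; "joint_vel": joint speeds; "tau": joint torques, N m; "ee_pos": TCP position; "eef_rot": TCP orientation; "force": force on the tool from outside, world axes, zero at the start; "moment": the same for the moment, N m; "grip_width": finger opening in m.
Only numpy, scipy, OpenCV 4.12 (cv2) and the standard library are available. Lean on these libraries where they do the work, as an engineer would, in place of code of your own. Each camera call takes 0.05 s, during which the arm holds its last target. There are 200 camera calls.

## Task

Run the dead-weight tester once: first take the white test block from the blue tray and seat it flat and square in the tester's pocket, then slide every slotted weight that is here sideways onto the stem, fully home and lying flat on one another, with no two slots within 60 degrees of each other. Then push the valve lever over to its green end (never to the other end), hold it there for two seconds and let it spring back to the middle. Last, lay the block flat in the tray again, leaving the weights on the stem; do not move the two little bottles.

Things in the scene. Friction and masses are not known exactly. Their poses are not given: they have to be found in the camera images.
- block_mid (a point): white rectangular plastic test block, 60 x 40 x 24 mm (x, y, z), 80 g, loose, lying flat in the blue tray; the point is its centre, 12 mm above its underside; x is its long axis. Its bottom edge is stepped in by 2 mm to help it enter the pocket. Grip it across its 40 mm width near its top.
- tray_floor (a point): middle of the floor of the shallow blue tray, fixed to the table, where the block starts and goes back: 100 x 85 mm outside (x, y), inside 92 x 77 mm, floor 4 mm above the table, rim 9 mm above the table; axes are the tray's.
- pocket (a point): centre of the floor of the rectangular pocket in the tester, a grey base plate 112 x 232 x 18 mm fixed to the table; axes are the tester's (z up). The pocket is 64 mm along y by 44 mm along x and 8 mm deep, so the block's long axis goes along the pocket's y axis (either way round), with 2 mm play on every side; a seated block stands 16 mm out of it, its centre 12 mm above this point. The stem stands 133 mm from here along +y.
- stem_foot (a point): middle of the top of the tester's round pan (radius 28 mm, about 26 mm above the table), where the fixed upright stem rises: a 7 mm steel rod with a 22 mm brass head from 46 to 56 mm above this point, so weights come on only from the side, below the head. Fixed things near it: pink tubs 55 mm high, the nearest near world (0.60, -0.10), a steel cup 82 mm high at (0.74, -0.21).
- lever (a joint): lever of the air valve, rad: 0 upright in the middle, growing as the knob leans to the valve's +y, its green end; stops at +-0.5. A spring centres it (0.45 N m per rad, about 4 N at the knob at 0.45 rad) and brings it back without overshoot when let go. The valve counts as open beyond 0.35.
- lever_knob (a point): centre of the black ball (20 mm diameter) on top of the lever, 52 mm above the lever's pivot and 72 mm above the table when upright; the rod below it is 9 mm thick; moves with the lever.
- valve_green (a point): middle of the upper face of the green end of the valve block (block: aluminium, 56 x 84 x 24 mm in x, y, z, fixed to the table); axes are the valve's; the upright lever stands 35.5 mm from this point along the valve's -y. A small orange flow pin at the other end of the block rises as the lever opens. The lever leans over towards this end (the valve's +y) to open.
- weight_red_mid (a point): slotted steel weight with a red lug, about 0.2 kg (may be absent: None), lying flat: a disc of radius 30 mm, 10 mm thick; the point is the disc's centre, 5 mm above its underside, where the stem ends up. The slot, 13 mm wide, runs from the centre straight out along the weight's +x and flares to 20 mm at the rim. Opposite the slot a flat tab carries the upright lug out at -x.
- weight_red_lug (a point): point for gripping on the red lug, 34 mm above the weight's underside: the lug is a bar 20 mm (weight's x, from 38 to 58 mm behind the disc's centre) by 12 mm (weight's y, grip across this), its top 45 mm above the underside; this point is 48 mm from the disc's centre along -x. Lugs stand clear of other discs on the stem, but one less than about 80 degrees round from the lug of a weight being slid on would be in its way.
- weight_blue_mid (a point): slotted steel weight with a blue lug, about 0.2 kg (may be absent: None), lying flat: a disc of radius 30 mm, 10 mm thick; the point is the disc's centre, 5 mm above its underside, where the stem ends up. The slot, 13 mm wide, runs from the centre straight out along the weight's +x and flares to 20 mm at the rim. Opposite the slot a flat tab carries the upright lug out at -x.
- weight_blue_lug (a point): point for gripping on the blue lug, 34 mm above the weight's underside: the lug is a bar 20 mm (weight's x, from 38 to 58 mm behind the disc's centre) by 12 mm (weight's y, grip across this), its top 45 mm above the underside; this point is 48 mm from the disc's centre along -x. Lugs stand clear of other discs on the stem, but one less than about 80 degrees round from the lug of a weight being slid on would be in its way.
- weight_yellow_mid (a point): slotted steel weight with a yellow lug, about 0.2 kg (may be absent: None), lying flat: a disc of radius 30 mm, 10 mm thick; the point is the disc's centre, 5 mm above its underside, where the stem ends up. The slot, 13 mm wide, runs from the centre straight out along the weight's +x and flares to 20 mm at the rim. Opposite the slot a flat tab carries the upright lug out at -x.
- weight_yellow_lug (a point): point for gripping on the yellow lug, 34 mm above the weight's underside: the lug is a bar 20 mm (weight's x, from 38 to 58 mm behind the disc's centre) by 12 mm (weight's y, grip across this), its top 45 mm above the underside; this point is 48 mm from the disc's centre along -x. Lugs stand clear of other discs on the stem, but one less than about 80 degrees round from the lug of a weight being slid on would be in its way.
- dye_bottle: small amber bottle with black cap, 42 mm wide, 85 mm high, standing beyond the tester; origin under its centre; leave it alone
- drop_bottle: small dark brown bottle with white cap, 30 mm wide, 62 mm high, standing beyond the tester; origin under its centre; leave it alone

How it is judged:
By the outcome, as a careful person would: the job done as asked, in the order asked, and still so for the second after the job is handed in, with the robot touching nothing.
Of weight_red, weight_blue, weight_yellow only 2 to 3 are there at a start; the rules pass over those that are not, and their reading is None.
At some moment in a run one of block, weight_red, weight_blue, weight_yellow may be knocked a few centimetres aside while the robot is not near it.
Once in a run the grip may slacken for a moment while it holds something.
It also fails if it takes over 210 s, if anything falls off the work surface, if the arm or the gripper's body presses on something with over 40 N, if the wrist force passes 120 N, or if a joint passes its speed limit or range.

## Working session

There is one attempt and no reset: what is moved stays moved. The work goes in short steps, Python scripts to look and compute and a tool call to move; the robot and the scene stay as the last step left them, time stands still between calls to the robot, and variables do not carry over. Pictures are saved under pics/ and viewed, about 12 in all and at most 16, crops included, and the job is handed in when it is done.

Besides the shell and the picture viewer there is one more tool, called after "Request:" as name(argument=value, ...), one argument or row to a line, values as JSON. carry_out: Moves the arm, as the interface text tells. Its arguments: {"type":"object","properties":{"commands":{"type":"array","items":{"type":"number"}},"force":{"type":"number"}},"required":["commands"]}

```bash
mkdir -p pics; ls
python3 - <<'E'
from station import ctrl, viewer, nets
import cv2, numpy as np
for c in ("top","side"):
    im,d=viewer.camera(c); cv2.imwrite(f"pics/{c}0.png",im)
    i=viewer.camera_info(c); print(c,i["fx"],i["cx"],i["cy"],np.round(-i["R"].T@i["t"],3),np.round(i["R"],2).tolist())
print(ctrl.get_obs())
E
```

```text
pics
top 386.848381999239 328.4384229673295 201.4131872518507 [0.461 0.047 1.09 ] [[0.01, -1.0, 0.01], [-0.99, -0.01, -0.1], [0.1, -0.01, -0.99]]
side 382.5755915310832 312.039378032087 196.3324057935882 [ 0.533 -0.883  0.76 ] [[1.0, 0.0, 0.01], [0.01, -0.59, -0.81], [0.0, 0.81, -0.59]]
{'time_s': 0.1, 'qpos': array([-6.65825825e-02,  3.00404689e-01,  1.52150410e+00, -3.02153433e-05,
        1.32070648e+00, -6.65969159e-02]), 'joint_vel': array([ 0.00103559, -0.00332713, -0.00327252,  0.00015819,  0.00134805,
        0.00022699]), 'tau': array([ 1.84928511e-03, -5.32644153e+01, -3.53284299e+01,  7.10431044e-02,
        2.34944851e-02, -7.30603051e-05]), 'ee_pos': array([5.49768004e-01, 1.41754761e-05, 2.04955325e-01]), 'eef_rot': array([-3.14155380e+00,  1.02229274e-03,  2.18462991e-05]), 'force': array([-0.65619045, -0.01749964, -0.10878425]), 'moment': array([-0.00267398, -0.03643664,  0.00203971]), 'grip_width': 0.09400512784326362}
```

View pics/top0.png

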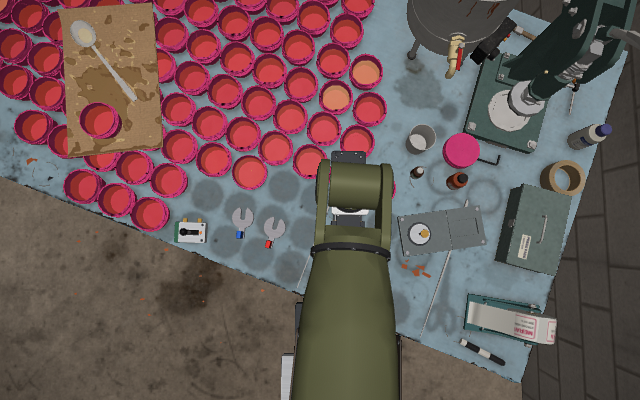

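View pics/side0.png

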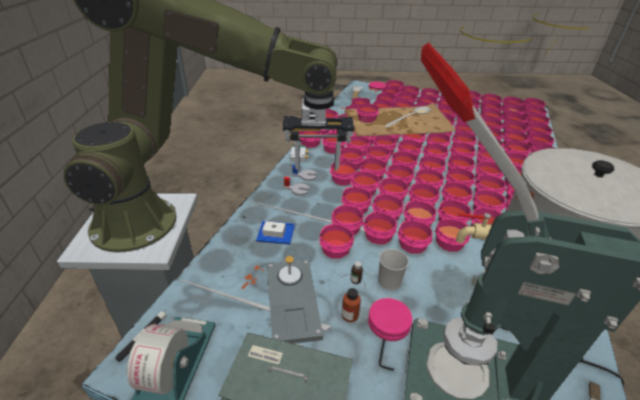

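The top view shows the valve at (190,232), the blue weight at (242,220), the red one at (272,230) and the tester at (442,232) with its stem at (420,234). The tray is hidden by the arm there, but shows in the side view at (275,232). No yellow weight is visible so far.

```bash
cat > h.py <<'E'
from station import ctrl, viewer, nets
import cv2, numpy as np
def shot(c):
    im,d=viewer.camera(c); i=viewer.camera_info(c); return im,d,i
def rays(i,u,v):
    """camera centre and world directions of pixels"""
    u=np.asarray(u,float); v=np.asarray(v,float)
    k=np.stack([(u-i["cx"])/i["fx"],(v-i["cy"])/i["fy"],np.ones_like(u)],-1)
    return -i["R"].T@i["t"], k@i["R"]
def at_z(i,u,v,z):
    c,r=rays(i,u,v); return c+r*((z-c[2])/r[...,2])[...,None]
def cloud(d,i,m=None):
    v,u=np.nonzero((d>0) if m is None else (m&(d>0)))
    c,r=rays(i,u,v); return c+r*d[v,u][:,None],u,v
def proj(i,X):
    p=i["R"]@np.asarray(X)+i["t"]; return np.array([i["fx"]*p[0]/p[2]+i["cx"],i["fy"]*p[1]/p[2]+i["cy"]])
def tell():
    o=ctrl.get_obs(); print({k:np.round(o[k],3).tolist() for k in("time_s","ee_pos","eef_rot","force","grip_width","qpos")})
def find(c,names):
    for n in names:
        for r in nets.silhouettes(c,n)[:2]:
            yield n,r["confidence"],r["extent"],r["region"]
E
python3 - <<'E'
from h import *
names=["block_mid","tray_floor","pocket","lever_knob","weight_red_mid","weight_blue_mid","weight_yellow_mid","valve_green"]
for c in("top","side"):
    im,d,i=shot(c)
    for n,cf,e,m in find(c,names):
        if cf<.2: continue
        P,u,v=cloud(d,i,m)
        print(c,n,round(cf,2),np.round(e).tolist(),m.sum(),"med",np.round(np.median(P,0),3),"min",np.round(np.percentile(P,3,0),3),"max",np.round(np.percentile(P,97,0),3))
    np.savez(f"pics/{c}0.npz",im=im,d=d)
    if c=="top": cr=im[195:265,160:300]; cv2.imwrite("pics/crop1.png",cv2.resize(np.vstack([cr,im[195:265,370:510]]),None,fx=5,fy=4,interpolation=cv2.INTER_CUBIC))
E
```

```text
top block_mid 0.37 [174.0, 216.0, 206.0, 245.0] 684 med [0.484 0.409 0.024] min [0.458 0.372 0.014] max [0.513 0.452 0.079]
top pocket 0.84 [399.0, 207.0, 488.0, 256.0] 3449 med [ 0.492 -0.279  0.018] min [ 0.436 -0.39   0.008] max [ 0.55  -0.171  0.028]
top lever_knob 0.45 [177.0, 227.0, 189.0, 236.0] 60 med [0.482 0.41  0.078] min [0.473 0.404 0.035] max [0.491 0.42  0.084]
top weight_red_mid 0.59 [264.0, 223.0, 288.0, 247.0] 357 med [0.49  0.189 0.01 ] min [0.449 0.156 0.001] max [0.518 0.206 0.045]
top weight_blue_mid 0.74 [234.0, 204.0, 252.0, 239.0] 406 med [0.515 0.273 0.01 ] min [0.47  0.246 0.001] max [0.545 0.299 0.045]
top valve_green 0.98 [175.0, 216.0, 205.0, 242.0] 722 med [0.484 0.409 0.024] min [0.455 0.372 0.007] max [0.515 0.452 0.079]
side block_mid 0.67 [264.0, 221.0, 286.0, 235.0] 276 med [ 0.426 -0.05   0.026] min [ 0.399 -0.06   0.008] max [ 0.455 -0.021  0.029]
side tray_floor 0.8 [253.0, 219.0, 294.0, 246.0] 428 med [ 0.44  -0.057  0.004] min [ 0.383 -0.081 -0.001] max [0.48  0.001 0.01 ]
side pocket 0.6 [271.0, 258.0, 323.0, 345.0] 3815 med [ 0.496 -0.301  0.017] min [ 0.438 -0.394  0.007] max [ 0.552 -0.178  0.027]
side weight_red_mid 0.51 [283.0, 174.0, 311.0, 199.0] 285 med [0.48  0.19  0.009] min [ 0.441  0.155 -0.002] max [0.521 0.224 0.042]
side weight_blue_mid 0.5 [294.0, 165.0, 314.0, 180.0] 252 med [0.512 0.27  0.009] min [ 0.467  0.243 -0.002] max [0.548 0.306 0.043]
side weight_yellow_mid 0.46 [262.0, 220.0, 285.0, 236.0] 297 med [ 0.428 -0.048  0.026] min [ 0.4   -0.06   0.008] max [ 0.457 -0.017  0.029]
side valve_green 0.48 [292.0, 147.0, 308.0, 165.0] 179 med [0.495 0.397 0.021] min [ 0.457  0.369 -0.   ] max [0.517 0.453 0.027]
```

View pics/crop1.png

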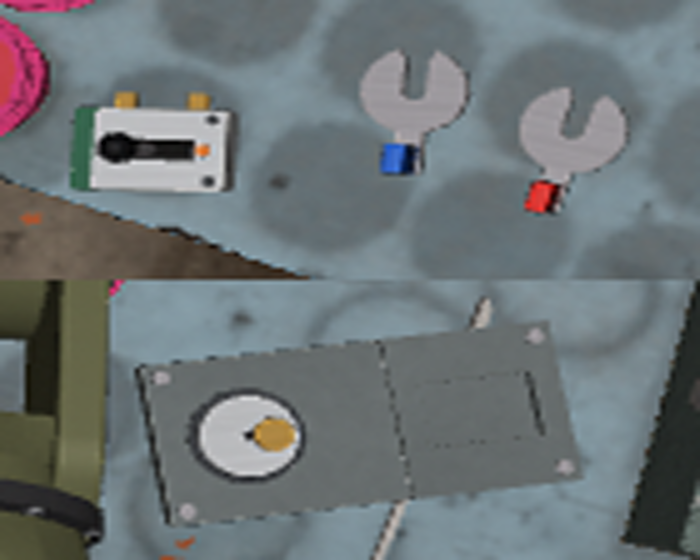

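The crop shows the lever upright over its slot with the green end to the left (world +y). The red and blue weights have their slots pointing away from the robot. The tester has its stem at the left and its pocket at the right. Now I'll measure these from the saved data.

```bash
cat >> h.py <<'E'
def sel(P,x,y,z):
    return P[(P[:,0]>x[0])&(P[:,0]<x[1])&(P[:,1]>y[0])&(P[:,1]<y[1])&(P[:,2]>z[0])&(P[:,2]<z[1])]
def rect(Q):
    """min-area rectangle in world xy: centre, long, short, direction of the long side (deg, -90..90)"""
    c,(w,h),a=cv2.minAreaRect((Q[:,:2]*1000).astype(np.float32))
    if w<h: w,h,a=h,w,a+90
    return np.round([c[0],c[1],w,h,(a+90)%180-90],1)
def circ(Q,r=30):
    from scipy.optimize import minimize
    hull=cv2.convexHull((Q[:,:2]*1000).astype(np.float32))[:,0]
    f=lambda p:np.abs(np.hypot(*(hull-p).T)-r).sum()
    return np.round(minimize(f,hull.mean(0),method="Nelder-Mead").x,1)
def weight(P,c):
    """disc centre and lug centre from points near c"""
    x,y=(c[0]-.08,c[0]+.08),(c[1]-.06,c[1]+.06)
    L=sel(P,x,y,(.035,.06)); D=sel(P,x,y,(.006,.014))
    D=D[np.hypot(*(D[:,:2]-L[:,:2].mean(0)).T)>.02]
    l=L[:,:2].mean(0)*1000; q=circ(D[np.hypot(*(D[:,:2]-np.median(D[:,:2],0)).T)<.04])
    return q,np.round(l,1),round(float(np.hypot(*(q-l))),1),round(float(np.degrees(np.arctan2(*(q-l)[::-1]))),1)
E
python3 - <<'E'
from h import *
for c in("top","side"):
    z=np.load(f"pics/{c}0.npz"); i=viewer.camera_info(c); P,_,_=cloud(z["d"],i)
    print(c,"tester",rect(sel(P,(.42,.57),(-.41,-.15),(.013,.022))),"valve",rect(sel(P,(.44,.53),(.35,.47),(.02,.028))))
    k=sel(P,(.44,.53),(.35,.47),(.06,.1)); print("knob",np.round(k.mean(0),4),len(k))
    print("head",np.round(sel(P,(.42,.57),(-.3,-.1),(.07,.1)).mean(0),4),"pan",rect(sel(P,(.44,.55),(-.26,-.14),(.0235,.029))))
    for w in((.5,.19),(.515,.27)): print("weight",weight(P,w))
    print("block",rect(sel(P,(.36,.5),(-.12,.03),(.024,.033))),"rim",rect(sel(P,(.34,.52),(-.14,.06),(.006,.011))))
E
```

```text
top tester [ 493.1 -281.7  233.8  111.8  -81.4] valve [486.6 413.8  85.8  63.  -89.5]
knob [0.4822 0.4112 0.0782] 50
head [ 0.483  -0.2164  0.0814] pan [ 497.8 -210.8   85.7   58.5   22.8]
weight (array([498.1, 183.9], dtype=float32), array([451.9, 196.2]), 47.8, -14.9)
weight (array([524.2, 272.8], dtype=float32), array([477.1, 274.6]), 47.1, -2.2)
block [0. 0. 0. 0. 0.] rim [0. 0. 0. 0. 0.]
side tester [ 492.9 -280.9  235.   112.1  -81.5] valve [482.2 413.2  89.4  54.4 -88.9]
knob [0.4903 0.41   0.073 ] 3
head [ 0.4834 -0.2191  0.0796] pan [ 483.2 -218.2   54.3   52.3  -23.5]
weight (array([498.8, 182.9], dtype=float32), array([452. , 193.5]), 48.0, -12.8)
weight (array([524.5, 271. ], dtype=float32), array([473.4, 272.5]), 51.1, -1.7)
block [427.9 -37.2  59.8  43.4  -6.8] rim [432.3 -36.2  99.7  88.1  -6.8]
```

Request:
carry_out(
  commands=[-1, 0, 4, 3, 0, 0, 0, -1, 0, 8, 6, 0, 0, 0, -1, 0, 12, 9, 0, 0, 0, -1, 0, 16, 12, 0, 0, 0, -1, -1, 20, 13, 0, 0, 0, -1, -2, 24, 13, 0, 0, 0, -1, -3, 28, 13, 0, 0, 0, -1, -3, 28, 13, 0, 0, 0],
)

```text
time_s: 1.67
ee_pos: [0.5189, 0.283, 0.3361]
eef_rot: [-3.141, -0.001, 0.001]
force: [-0.2, -0.6, 0.7]
grip_width: 0.0936
```

Run:
```python
from h import *
for c in("top","side"):
    im,d,i=shot(c); P,_,_=cloud(d,i)
    cv2.imwrite(f"pics/{c}1.png",im)
    print(c,"block",rect(sel(P,(.36,.5),(-.12,.04),(.024,.033))),"tray",rect(sel(P,(.34,.52),(-.14,.06),(.006,.011))), rect(sel(P,(.34,.52),(-.14,.06),(.006,.033))))
    print("pocket",rect(sel(P,(.46,.55),(-.39,-.3),(.005,.0125))))
    k=sel(P,(.44,.53),(-.26,-.17),(.079,.085));print("head",np.round(k.mean(0),4),len(k))
    print("tester",rect(sel(P,(.42,.57),(-.41,-.15),(.013,.022))))
```

```text
top block [427.7 -36.5  59.8  39.9  -8. ] tray [425.4 -41.4 181.9 149.2 -87.2] [425.4 -41.4 181.9 149.2 -87.2]
pocket [ 503.6 -350.7   64.    43.8  -81.6]
head [ 0.4834 -0.2159  0.0816] 40
tester [ 493.1 -281.7  233.8  111.8  -81.4]
side block [428.  -37.2  59.4  41.   -9.2] tray [432.6 -36.5  99.6  89.3  -6.1] [432.6 -36.5  99.6  89.3  -6.1]
pocket [ 507.4 -356.7   92.6   53.7  -68.1]
head [ 0.4838 -0.2184  0.0807] 33
tester [ 493.1 -282.   234.3  112.1  -81.5]
```

View pics/top1.png

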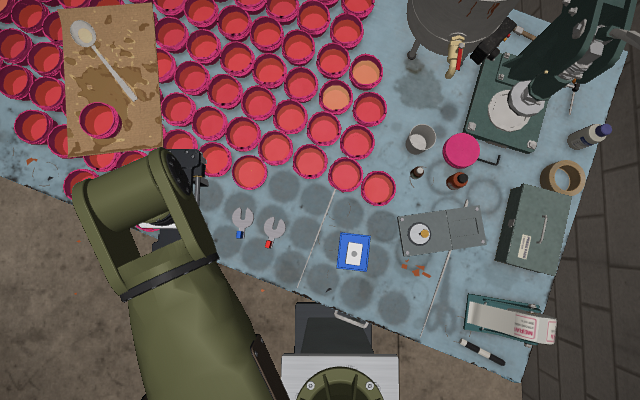

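The picture confirms there are only two weights (red and blue, no yellow). The tray and block are clear at (353,252), and the block measures 60x40 mm as it should. Next is the approach to the block.

Request:
carry_out(
  commands=[-1, -9.1, -32, -23.6, 0, 0, 1.42, -1, -9.1, -32, -23.6, 0, 0, 1.42, -1, -9.1, -32, -23.6, 0, 0, 1.42, -1, -9.1, -32, -23.6, 0, 0, 1.42, -1, -9.1, -32, -23.6, 0, 0, 1.42, -1, -9.1, -32, -23.6, 0, 0, 1.42, -1, -9.1, -32, -23.6, 0, 0, 1.42, -1, -9.1, -32, -23.6, 0, 0, 1.42, -1, -9.1, -32, -23.6, 0, 0, 1.42, -1, -9.1, -32, -23.6, 0, 0, 1.42, -1, -9.1, -32, -23.6, 0, 0, 1.42, -1, -9.1, -32, -23.6, 0, 0, 1.42],
)

```text
time_s: 2.77
ee_pos: [0.4263, -0.0382, 0.0983]
eef_rot: [-3.139, 0.0, 1.428]
force: [-0.2, 0.8, -0.5]
grip_width: 0.0944
```

Request:
carry_out(
  commands=[-1, 0.15, 0.14, -4, 0, 0, -0.005, -1, 0.15, 0.14, -7, 0, 0, -0.005, -1, 0.15, 0.14, -8.25, 0, 0, -0.005, -1, 0.15, 0.14, -8.25, 0, 0, -0.005, 1, 0.15, 0.14, -8.25, 0, 0, -0.005, 1, 0.15, 0.14, -8.25, 0, 0, -0.005, 1, 0.15, 0.14, -8.25, 0, 0, -0.005, 1, 0.15, 0.14, -8.25, 0, 0, -0.005, 1, 0.15, 0.14, -8.25, 0, 0, -0.005, 1, 0.15, 0.14, -8.25, 0, 0, -0.005],
  force=25,
)

```text
time_s: 3.6
ee_pos: [0.4281, -0.0368, 0.0162]
eef_rot: [-3.139, 0.0, 1.423]
force: [0.8, 0.2, -0.4]
grip_width: 0.0572
```

Request:
carry_out(
  commands=[1, 0, 0, 0, 0, 0, 0, 1, 0, 0, 0, 0, 0, 0, 1, 0, 0, 0, 0, 0, 0, 1, 0, 0, 0, 0, 0, 0, 1, 0, 0, 0, 0, 0, 0, 1, 0, 0, 0, 0, 0, 0],
  force=25,
)

```text
time_s: 4.1
ee_pos: [0.4281, -0.0368, 0.0163]
eef_rot: [-3.14, 0.0, 1.423]
force: [-0.9, 0.6, 3.7]
grip_width: 0.0397
```

Request:
carry_out(
  commands=[1, 0, 0, 3, 0, 0, 0, 1, 0, 0, 7, 0, 0, 0, 1, 0, 0, 11, 0, 0, 0, 1, 7.5, -31.3, 11, 0, 0, -1.275, 1, 7.5, -31.3, 11, 0, 0, -1.275, 1, 7.5, -31.3, 11, 0, 0, -1.275, 1, 7.5, -31.3, 11, 0, 0, -1.275, 1, 7.5, -31.3, 11, 0, 0, -1.275, 1, 7.5, -31.3, 11, 0, 0, -1.275, 1, 7.5, -31.3, 11, 0, 0, -1.275, 1, 7.5, -31.3, 11, 0, 0, -1.275, 1, 7.5, -31.3, 11, 0, 0, -1.275],
)

```text
time_s: 5.1
ee_pos: [0.5029, -0.3544, 0.1252]
eef_rot: [-3.14, 0.001, 0.288]
force: [-0.6, -0.1, -0.3]
grip_width: 0.0395
```

Request:
carry_out(
  commands=[1, 0, 0, 0, 0, 0, -0.03, 1, 0, 0, 0, 0, 0, -0.03],
)

```text
time_s: 5.27
ee_pos: [0.5024, -0.3552, 0.1242]
eef_rot: [-3.139, 0.002, 0.255]
force: [-0.2, -0.4, -0.7]
grip_width: 0.04
```

Request:
carry_out(
  commands=[1, 0.1, 0.5, -2, 0, 0, -0.107, 1, 0.1, 0.5, -5, 0, 0, -0.107, 1, 0.1, 0.5, -6.4, 0, 0, -0.107, 1, 0.1, 0.5, -6.4, 0, 0, -0.107],
)

```text
time_s: 5.6
ee_pos: [0.502, -0.3486, 0.0567]
eef_rot: [-3.135, 0.006, 0.151]
force: [-0.2, 0.9, -0.9]
grip_width: 0.0399
```

Run:
```python
from h import *
im,d,i=shot("side"); P,_,_=cloud(d,i); tell()
x,y,z=ctrl.get_obs()["ee_pos"]
Q=sel(P,(.45,.56),(-.42,-.29),(z-.03,z+.03))
print("z hist",np.histogram(Q[:,2]-z,bins=np.arange(-.03,.031,.005)))
for n,cf,e,m in find("side",["block_mid"]):
    B,u,v=cloud(d,i,m); print(cf,e,rect(B),np.round(np.percentile(B,[2,50,98],0),4).tolist())
cv2.imwrite("pics/s2.png",cv2.resize(im[200:360,220:380],None,fx=4,fy=3.7,interpolation=cv2.INTER_CUBIC))
```

```text
{'time_s': 5.65, 'ee_pos': [0.503, -0.349, 0.059], 'eef_rot': [-3.137, 0.004, 0.15], 'force': [-0.12, 0.354, -0.753], 'grip_width': 0.039, 'qpos': [-0.667, 0.589, 1.465, 0.001, 1.093, -0.818]}
z hist (array([  0,   0,   2,  19,  25,  35,  35, 394,  50,  18,  14,  19]), array([-3.0000000e-02, -2.5000000e-02, -2.0000000e-02, -1.5000000e-02,
       -1.0000000e-02, -5.0000000e-03,  6.9388939e-18,  5.0000000e-03,
        1.0000000e-02,  1.5000000e-02,  2.0000000e-02,  2.5000000e-02,
        3.0000000e-02]))
0.81 [285.5, 294.1, 305.6, 322.8] [ 501.7 -350.5   60.9   35.4  -81.3] [[0.484, -0.3799, 0.0494], [0.5019, -0.3575, 0.067], [0.5205, -0.3221, 0.0695]]
0.41 [292.2, 140.2, 307.1, 163.6] [488.3 412.6  89.4  58.4 -87.4] [[0.4601, 0.3698, 0.0045], [0.4864, 0.3996, 0.0229], [0.5137, 0.4477, 0.0755]]
```

View pics/s2.png

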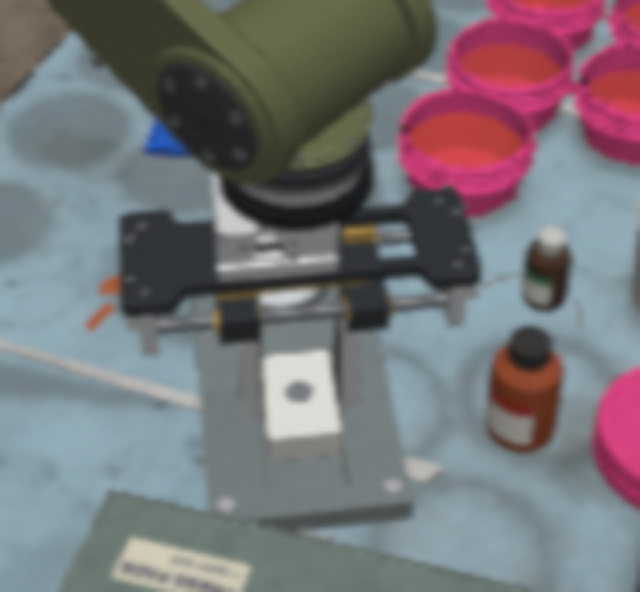

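The block hangs level and square over the pocket, centred within about 1 mm and within 0.2 degrees. Lowering it.

Request:
carry_out(
  commands=[1, 0.05, -0.05, -1, 0, 0, -0.002, 1, 0.05, -0.05, -2, 0, 0, -0.002, 1, 0.05, -0.05, -2.6, 0, 0, -0.002, 1, 0.05, -0.05, -3, 0, 0, -0.002, 1, 0.05, -0.05, -3.3, 0, 0, -0.002, 1, 0.05, -0.05, -3.5, 0, 0, -0.002, 1, 0.05, -0.05, -3.6, 0, 0, -0.002, 1, 0.05, -0.05, -3.6, 0, 0, -0.002],
)

```text
time_s: 6.37
ee_pos: [0.504, -0.3505, 0.0246]
eef_rot: [-3.139, 0.002, 0.148]
force: [0.0, 0.2, 0.3]
grip_width: 0.0398
```

Run:
```python
from h import *
im,d,i=shot("side"); P,_,_=cloud(d,i); tell()
B=sel(P,(.475,.53),(-.39,-.31),(.028,.06)); print(np.histogram(B[:,2],bins=np.arange(.028,.061,.004)))
```

```text
{'time_s': 6.417, 'ee_pos': [0.504, -0.351, 0.025], 'eef_rot': [-3.139, 0.002, 0.148], 'force': [0.098, 0.563, -0.738], 'grip_width': 0.04, 'qpos': [-0.668, 0.637, 1.479, 0.001, 1.029, -0.816]}
(array([ 37, 304, 106,   9,   8,   9,  11,   7]), array([0.028, 0.032, 0.036, 0.04 , 0.044, 0.048, 0.052, 0.056, 0.06 ]))
```

Request:
carry_out(
  commands=[1, 0, 0, -0.12, 0, 0, 0, 1, 0, 0, -0.22, 0, 0, 0, 1, 0, 0, -0.22, 0, 0, 0, 0.3, 0, 0, -0.22, 0, 0, 0, 0.0, 0, 0, -0.22, 0, 0, 0, -0.3, 0, 0, -0.22, 0, 0, 0, -0.3, 0, 0, -0.22, 0, 0, 0, -0.3, 0, 0, -0.22, 0, 0, 0],
)

```text
time_s: 7.08
ee_pos: [0.5041, -0.3506, 0.0227]
eef_rot: [-3.139, 0.002, 0.148]
force: [-0.4, -0.8, -0.2]
grip_width: 0.0602
```

Request:
carry_out(
  commands=[-0.3, 0, 0, 2, 0, 0, 0, -0.3, 0, 0, 5, 0, 0, 0, -0.3, 0, 4, 9, 0, 0, 0, -0.3, 0, 8, 13, 0, 0, 0, -0.3, 0, 12, 16, 0, 0, 0, -0.3, 0, 16, 17, 0, 0, 0, -0.3, 0, 20, 17, 0, 0, 0, -0.3, -2, 24, 17, 0, 0, 0, -0.3, -4, 28, 17, 0, 0, 0, -0.3, -5, 32, 16, 0, 0, 0, -0.3, -6, 36, 14, 0, 0, 0],
)

```text
time_s: 8.0
ee_pos: [0.4535, -0.0239, 0.1755]
eef_rot: [-3.14, -0.002, 0.148]
force: [0.5, -0.3, -0.3]
grip_width: 0.061
```

Run:
```python
from h import *
tell()
for c in("top","side"):
    im,d,i=shot(c); P,_,_=cloud(d,i)
    print(c,"block",rect(sel(P,(.46,.55),(-.41,-.3),(.029,.042))),np.round(np.percentile(sel(P,(.48,.53),(-.375,-.325),(.02,.042))[:,2],[3,25,50,75,97]),4))
    for w in((.5,.19),(.515,.27)):
        try: print("weight",weight(P,w))
        except Exception as e: print(e)
    if c=="top": print("pan z", np.median(sel(P,(.45,.5),(-.235,-.2),(.02,.03))[:,2]))
```

```text
{'time_s': 8.0, 'ee_pos': [0.454, -0.024, 0.175], 'eef_rot': [-3.14, -0.002, 0.148], 'force': [0.531, -0.273, -0.31], 'grip_width': 0.061, 'qpos': [-0.135, 0.114, 1.818, 0.002, 1.208, -0.283]}
top block [ 503.9 -350.    60.3   39.8  -81.4] [0.0302 0.033  0.0344 0.0357 0.0378]
weight (array([498.8, 183.8], dtype=float32), array([451.9, 196.1]), 48.5, -14.7)
weight (array([524.3, 272.7], dtype=float32), array([476.8, 274.4]), 47.5, -2.0)
pan z 0.026033816692387024
side block [ 503.8 -351.2   61.2   40.   -81. ] [0.0302 0.0322 0.0331 0.0338 0.0355]
weight (array([498.9, 183.5], dtype=float32), array([452.6, 194. ]), 47.4, -12.7)
weight (array([525.1, 270.5], dtype=float32), array([485.1, 275. ]), 40.2, -6.4)
```

The block is seated: its top is at 34 mm, it is square, and it is centred to under 1 mm. Next is the red weight, gripped by its lug with tool yaw = heading − 90°.

Request:
carry_out(
  commands=[-0.3, -0.2, 22, -5.5, 0, 0, -1.972, -0.3, -0.2, 22, -5.5, 0, 0, -1.972, -0.3, -0.2, 22, -5.5, 0, 0, -1.972, -0.3, -0.2, 22, -5.5, 0, 0, -1.972, -0.3, -0.2, 22, -5.5, 0, 0, -1.972, -0.3, -0.2, 22, -5.5, 0, 0, -1.972, -0.3, -0.2, 22, -5.5, 0, 0, -1.972, -0.3, -0.2, 22, -5.5, 0, 0, -1.972, -0.3, -0.2, 22, -5.5, 0, 0, -1.972, -0.3, -0.2, 22, -5.5, 0, 0, -1.972, -0.3, -0.2, 22, -5.5, 0, 0, -1.972, -0.3, -0.2, 22, -5.5, 0, 0, -1.972],
)

```text
time_s: 9.1
ee_pos: [0.4506, 0.1981, 0.1184]
eef_rot: [-3.138, 0.002, -1.259]
force: [-1.1, -0.4, 0.0]
grip_width: 0.0611
```

Request:
carry_out(
  commands=[-0.3, 0, 0, 0, 0, 0, -0.6, -0.3, 0, 0, 0, 0, 0, -0.6, -0.3, 0, 0, 0, 0, 0, -0.6, -0.3, 0, 0, 0, 0, 0, -0.6],
)

```text
time_s: 9.43
ee_pos: [0.4511, 0.1977, 0.1185]
eef_rot: [-3.137, 0.002, -1.759]
force: [0.0, -0.2, 1.2]
grip_width: 0.0616
```

Request:
carry_out(
  commands=[-0.3, 0.1, -0.2, -3, 0, 0, -0.065, -0.3, 0.1, -0.2, -6.5, 0, 0, -0.065, -0.3, 0.1, -0.2, -9, 0, 0, -0.065, -0.3, 0.1, -0.2, -10.2, 0, 0, -0.065, -0.3, 0.1, -0.2, -10.2, 0, 0, -0.065, 1, 0.1, -0.2, -10.2, 0, 0, -0.065, 1, 0.1, -0.2, -10.2, 0, 0, -0.065, 1, 0.1, -0.2, -10.2, 0, 0, -0.065, 1, 0.1, -0.2, -10.2, 0, 0, -0.065, 1, 0.1, -0.2, -10.2, 0, 0, -0.065, 1, 0.1, -0.2, -10.2, 0, 0, -0.065, 1, 0.1, -0.2, -10.2, 0, 0, -0.065],
  force=60,
)

```text
time_s: 10.43
ee_pos: [0.4522, 0.1957, 0.0168]
eef_rot: [-3.137, 0.003, -1.824]
force: [-0.5, 0.6, -0.1]
grip_width: 0.0181
```

Request:
carry_out(
  commands=[1, 0, 0, 0, 0, 0, 0, 1, 0, 0, 0, 0, 0, 0, 1, 0, 0, 0, 0, 0, 0, 1, 0, 0, 0, 0, 0, 0],
  force=60,
)

```text
time_s: 10.77
ee_pos: [0.4522, 0.1958, 0.0169]
eef_rot: [-3.137, 0.003, -1.824]
force: [-1.0, 0.5, 1.6]
grip_width: 0.0114
```

Request:
carry_out(
  commands=[1, 0, 0, 3, 0, 0, 0, 1, 0, 0, 7, 0, 0, 0, 1, 0, -2, 10.3, 0, 0, -0.1, 1, -4.5, -30.4, 10.3, 0, 0, -0.707, 1, -4.5, -30.4, 10.3, 0, 0, -0.707, 1, -4.5, -30.4, 10.3, 0, 0, -0.707, 1, -4.5, -30.4, 10.3, 0, 0, -0.707, 1, -4.5, -30.4, 10.3, 0, 0, -0.707, 1, -4.5, -30.4, 10.3, 0, 0, -0.707, 1, -4.5, -30.4, 10.3, 0, 0, -0.707, 1, -4.5, -30.4, 10.3, 0, 0, -0.707, 1, -4.5, -30.4, 10.3, 0, 0, -0.707],
)

```text
time_s: 11.77
ee_pos: [0.4067, -0.1096, 0.1197]
eef_rot: [-3.137, 0.002, -2.535]
force: [1.1, 0.1, -2.5]
grip_width: 0.0116
```

Run:
```python
from h import *
tell()
im,d,i=shot("side"); P,_,_=cloud(d,i); z=ctrl.get_obs()["ee_pos"][2]
Q=sel(P,(.36,.52),(-.22,-.05),(z-.035,z+.01)); print(np.histogram(Q[:,2]-z,bins=np.arange(-.035,.011,.005)))
cv2.imwrite("pics/s3.png",cv2.resize(im[130:330,220:400],None,fx=3.5,fy=3,interpolation=cv2.INTER_CUBIC))
```

```text
{'time_s': 11.767, 'ee_pos': [0.407, -0.11, 0.12], 'eef_rot': [-3.137, 0.002, -2.535], 'force': [1.066, 0.088, -2.516], 'grip_width': 0.012, 'qpos': [-0.35, 0.11, 1.966, -0.001, 1.06, 2.185]}
(array([  0,   0,   0,  13,  51, 261,   9,  15,  17]), array([-0.035, -0.03 , -0.025, -0.02 , -0.015, -0.01 , -0.005,  0.   ,
        0.005,  0.01 ]))
```

View pics/s3.png

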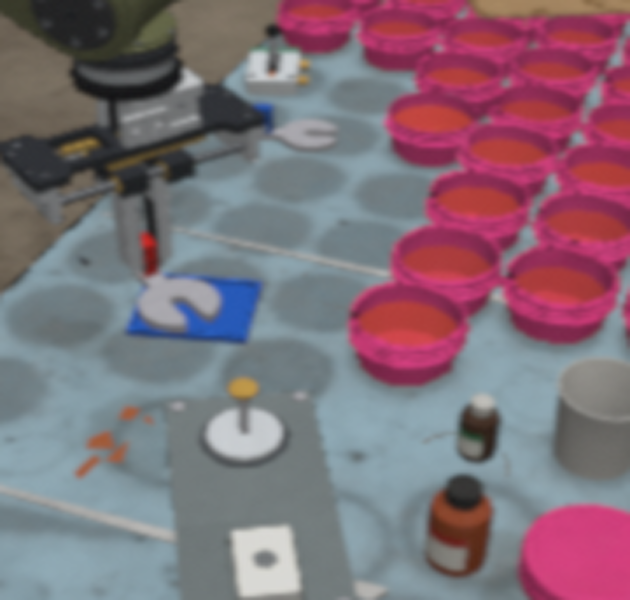

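The red weight is held level, with its slot towards the stem. Lowering to slide height and checking its place in the grip.

Request:
carry_out(
  commands=[1, 0, 0.1, -3, 0, 0, 0, 1, 0, 0.1, -6, 0, 0, 0, 1, 0, 0.1, -7.1, 0, 0, 0, 1, 0, 0.1, -7.1, 0, 0, 0],
)

```text
time_s: 12.15
ee_pos: [0.4056, -0.1055, 0.0463]
eef_rot: [3.141, -0.0, -2.531]
force: [0.0, -0.3, -2.8]
grip_width: 0.0116
```

```bash
cat >> h.py <<'E'
def held(stem=(483.5,-217.)):
    """disc held in the grip, from the side picture: centre against the grip, and against the stem in the weight's axes"""
    im,d,i=shot("side"); P,_,_=cloud(d,i); o=ctrl.get_obs(); t=o["ee_pos"]; h=o["eef_rot"][2]+np.pi/2
    D=sel(P,(t[0]-.1,t[0]+.1),(t[1]-.1,t[1]+.1),(t[2]-.0115,t[2]-.003))
    a=np.array([np.cos(h),np.sin(h)]); n=np.array([-a[1],a[0]])
    q=(D[:,:2]-t[:2]); D=D[(q@a>.012)&(q@a<.085)&(abs(q@n)<.04)]
    c=circ(D); r=c-t[:2]*1000; s=np.array(stem)-c
    nose=D[(D[:,:2]-t[:2])@a>.06][:,2]; tail=D[(D[:,:2]-t[:2])@a<.035][:,2]
    print("disc",c,"along/across grip",np.round([r@a,r@n],1),"to stem along/across",np.round([s@a,s@n],1),"n",len(D),"z nose/tail",np.round([np.median(nose),np.median(tail)],4),"heading",round(np.degrees(h),1))
E
python3 - <<'E'
from h import *
tell(); held()
im,d,i=shot("side"); P,_,_=cloud(d,i)
k=sel(P,(.46,.51),(-.24,-.19),(.076,.088)); print("head",rect(k),np.round(np.percentile(k,[5,50,95],0),4).tolist())
rod=sel(P,(.46,.51),(-.245,-.2),(.034,.068)); print("rod",np.round(np.median(rod,0),4),len(rod))
print("pan",rect(sel(P,(.44,.53),(-.26,-.17),(.0225,.030))))
E
```

```text
{'time_s': 12.15, 'ee_pos': [0.406, -0.106, 0.046], 'eef_rot': [3.141, -0.0, -2.531], 'force': [0.025, -0.293, -2.831], 'grip_width': 0.012, 'qpos': [-0.342, 0.235, 2.027, -0.0, 0.88, 2.189]}
disc [ 432.6 -144.5] along/across grip [46.4 -0.7] to stem along/across [88.6  0.1] n 228 z nose/tail [0.0386 0.0388] heading -55.0
head [ 482.7 -217.4   20.    18.9   -4.8] [[0.475, -0.2258, 0.0765], [0.4827, -0.2196, 0.0801], [0.4921, -0.2086, 0.0825]]
rod [ 0.4842 -0.2197  0.049 ] 24
pan [ 482.5 -218.4   54.4   54.    45.7]
```

Request:
carry_out(
  commands=[1, 1.15, -1.64, 0.15, 0, 0, 0, 1, 2.29, -3.28, 0.15, 0, 0, 0, 1, 3.15, -4.5, 0.15, 0, 0, 0, 1, 3.73, -5.32, 0.15, 0, 0, 0, 1, 3.73, -5.32, 0.15, 0, 0, 0],
)

```text
time_s: 12.67
ee_pos: [0.4459, -0.1606, 0.0515]
eef_rot: [-3.136, 0.003, -2.532]
force: [0.4, -0.3, -3.3]
grip_width: 0.0119
```

Run:
```python
from h import *
tell(); held((483.3,-217.3))
```

```text
{'time_s': 12.667, 'ee_pos': [0.446, -0.161, 0.051], 'eef_rot': [-3.136, 0.003, -2.532], 'force': [0.433, -0.277, -3.259], 'grip_width': 0.012, 'qpos': [-0.423, 0.328, 1.884, 0.0, 0.923, 2.109]}
disc [ 472.2 -199.8] along/across grip [48.5 -0.7] to stem along/across [20.7 -0.9] n 250 z nose/tail [0.0433 0.0439] heading -55.1
```

Request:
carry_out(
  commands=[1, 0.4, -0.7, -0.2, 0, 0, 0, 1, 0.8, -1.3, -0.2, 0, 0, 0, 1, 1.04, -1.75, -0.2, 0, 0, 0, 1, 1.04, -1.75, -0.2, 0, 0, 0, 1, 1.04, -1.75, -0.2, 0, 0, 0],
)

```text
time_s: 13.13
ee_pos: [0.4553, -0.1773, 0.049]
eef_rot: [-3.137, 0.003, -2.532]
force: [0.8, 0.0, -2.7]
grip_width: 0.0118
```

Run:
```python
from h import *
tell(); held((483.3,-217.3))
```

```text
{'time_s': 13.133, 'ee_pos': [0.455, -0.177, 0.049], 'eef_rot': [-3.137, 0.003, -2.532], 'force': [0.841, 0.008, -2.672], 'grip_width': 0.012, 'qpos': [-0.446, 0.361, 1.845, 0.0, 0.931, 2.085]}
disc [ 482.1 -216.5] along/across grip [47.7 -0.5] to stem along/across [1.3 0.5] n 290 z nose/tail [0.041  0.0415] heading -55.1
```

Request:
carry_out(
  commands=[1, 0.06, -0.08, -0.25, 0, 0, 0, 1, 0.06, -0.08, -0.5, 0, 0, 0, 1, 0.06, -0.08, -0.62, 0, 0, 0, 1, 0.06, -0.08, -0.62, 0, 0, 0, 0.6, 0.06, -0.08, -0.62, 0, 0, 0, 0.4, 0.06, -0.08, -0.62, 0, 0, 0, 0.4, 0.06, -0.08, -0.62, 0, 0, 0, 0.4, 0.06, -0.08, -0.62, 0, 0, 0],
)

```text
time_s: 13.85
ee_pos: [0.4559, -0.1779, 0.0427]
eef_rot: [-3.137, 0.003, -2.532]
force: [-0.1, -0.6, -0.4]
grip_width: 0.0279
```

Request:
carry_out(
  commands=[0.4, 0, 0, 2, 0, 0, 0, 0.4, 0, 0, 5, 0, 0, 0, 0.4, 0, 4, 9, 0, 0, 0.1, 0.4, 0, 12, 12, 0, 0, 0.5, 0.4, 0, 17, 12, 0, 0, 0.926, 0.4, 0, 22, 12, 0, 0, 0.926, 0.4, 0, 28, 11, 0, 0, 0.926, 0.4, 1, 33, 10, 0, 0, 0.926, 0.4, 1, 38, 9, 0, 0, 0.926, 0.4, 1, 38, 9, 0, 0, 0.926],
)

```text
time_s: 14.68
ee_pos: [0.4625, 0.1394, 0.1406]
eef_rot: [-3.136, 0.003, -1.599]
force: [-0.0, -0.5, -0.5]
grip_width: 0.0281
```

Run:
```python
from h import *
tell()
for c in("top","side"):
    im,d,i=shot(c); P,_,_=cloud(d,i)
    try: print(c,"blue",weight(P,(.515,.27)))
    except Exception as e: print(c,e)
    D=sel(P,(.43,.53),(-.27,-.15),(.031,.041)); L=sel(P,(.42,.5),(-.2,-.13),(.058,.075))
    print("red disc",circ(D),"z",np.round(np.percentile(D[:,2],[10,50,90]),4),"lug",np.round(L.mean(0),4))
    print("block",rect(sel(P,(.46,.55),(-.41,-.3),(.029,.042))))
    if c=="side": cv2.imwrite("pics/s4.png",cv2.resize(im[130:330,220:400],None,fx=3.5,fy=3,interpolation=cv2.INTER_CUBIC))
```

```text
{'time_s': 14.683, 'ee_pos': [0.463, 0.139, 0.141], 'eef_rot': [-3.136, 0.003, -1.599], 'force': [-0.0, -0.549, -0.498], 'grip_width': 0.028, 'qpos': [0.216, 0.216, 1.787, 0.002, 1.134, 1.814]}
top 'NoneType' object is not subscriptable
red disc [ 482.6 -217.4] z [0.0339 0.0363 0.0388] lug [ 0.4553 -0.1767  0.0694]
block [ 504.  -350.7   61.5   39.7  -81.5]
side blue (array([524.1, 273.3], dtype=float32), array([478.2, 272.9]), 45.9, 0.5)
red disc [ 483.  -217.4] z [0.0331 0.0352 0.0371] lug [ 0.4555 -0.1808  0.0671]
block [ 503.7 -350.4   61.1   39.8  -81.2]h.py:39: RuntimeWarning: Mean of empty slice.
  D=D[np.hypot(*(D[:,:2]-L[:,:2].mean(0)).T)>.02]
  ret = um.true_divide(
h.py:40: RuntimeWarning: Mean of empty slice.
  l=L[:,:2].mean(0)*1000; q=circ(D[np.hypot(*(D[:,:2]-np.median(D[:,:2],0)).T)<.04])
  return _methods._mean(a, axis=axis, dtype=dtype,
```

View pics/s4.png

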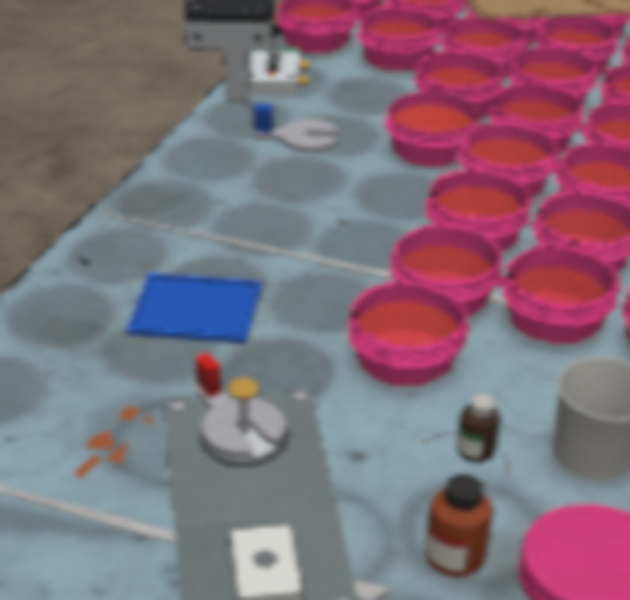

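The red weight lies flat and fully home: its disc centre is within 0.5 mm of the stem and its top is at 36 mm. Now the blue one.

Request:
carry_out(
  commands=[0.4, 0.4, 4, 0, 0, 0, -0.008, 0.4, 0.8, 8, -1, 0, 0, -0.008, 0.4, 1.4, 12, -2, 0, 0, -0.008, 0.4, 1.4, 13.5, -3, 0, 0, -0.008, 0.4, 1.4, 13.5, -4, 0, 0, -0.008, 0.4, 1.4, 13.5, -4, 0, 0, -0.008],
)

```text
time_s: 15.28
ee_pos: [0.4752, 0.2763, 0.0975]
eef_rot: [-3.141, 0.001, -1.605]
force: [-0.1, -1.1, 0.4]
grip_width: 0.0284
```

Request:
carry_out(
  commands=[0.4, 0.1, -0.18, -2, 0, 0, 0, 0.4, 0.1, -0.18, -5, 0, 0, 0, 0.4, 0.1, -0.18, -7.5, 0, 0, 0, 0.4, 0.1, -0.18, -8.1, 0, 0, 0, 0.4, 0.1, -0.18, -8.1, 0, 0, 0, 1, 0.1, -0.18, -8.1, 0, 0, 0, 1, 0.1, -0.18, -8.1, 0, 0, 0, 1, 0.1, -0.18, -8.1, 0, 0, 0, 1, 0.1, -0.18, -8.1, 0, 0, 0, 1, 0.1, -0.18, -8.1, 0, 0, 0, 1, 0.1, -0.18, -8.1, 0, 0, 0, 1, 0.1, -0.18, -8.1, 0, 0, 0],
  force=60,
)

```text
time_s: 16.28
ee_pos: [0.4771, 0.2747, 0.0183]
eef_rot: [-3.139, 0.002, -1.604]
force: [-0.4, -2.1, 9.3]
grip_width: 0.0115
```

Request:
carry_out(
  commands=[1, 0, 0, 2, 0, 0, 0, 1, 0, 0, 6, 0, 0, 0, 1, 0, -2, 10, 0, 0, 0, 1, -2, -6, 11.5, 0, 0, 0.1, 1, -3, -10, 11.5, 0, 0, 0.2, 1, -4, -14, 11.5, 0, 0, 0.3, 1, -5, -18, 11.5, 0, 0, 0.4, 1, -6, -22, 11.5, 0, 0, 0.5, 1, -7, -26, 11.5, 0, 0, 0.6, 1, -7.9, -30, 11.5, 0, 0, 0.7, 1, -7.9, -34, 11.5, 0, 0, 0.8, 1, -7.9, -38, 11.5, 0, 0, 0.9],
)

```text
time_s: 17.28
ee_pos: [0.3984, -0.081, 0.134]
eef_rot: [-3.138, 0.001, -0.719]
force: [0.8, -0.2, -1.8]
grip_width: 0.0119
```

Request:
carry_out(
  commands=[1, 0, -4, 0, 0, 0, 0.021, 1, 0, -8, 0, 0, 0, 0.021, 1, 0, -12, 0, 0, 0, 0.021, 1, 0, -16, 0, 0, 0, 0.021, 1, 0, -20, 0, 0, 0, 0.021, 1, 0, -23.8, -1, 0, 0, 0.021, 1, 0, -23.8, -4, 0, 0, 0.021, 1, 0, -23.8, -7, 0, 0, 0.021, 1, 0, -23.8, -7.4, 0, 0, 0.021, 1, 0, -23.8, -7.4, 0, 0, 0.021],
)

```text
time_s: 18.12
ee_pos: [0.3977, -0.3184, 0.0594]
eef_rot: [-3.138, 0.004, -0.698]
force: [-0.4, -0.2, -2.1]
grip_width: 0.0115
```

Run:
```python
from h import *
tell(); held((483.3,-217.3))
im,d,i=shot("side"); P,_,_=cloud(d,i); 
D=sel(P,(.45,.53),(-.26,-.18),(.031,.041)); print(circ(D))
cv2.imwrite("pics/s5.png",cv2.resize(im[200:340,200:380],None,fx=3.5,fy=3.5,interpolation=cv2.INTER_CUBIC))
```

```text
{'time_s': 18.117, 'ee_pos': [0.398, -0.318, 0.059], 'eef_rot': [-3.138, 0.004, -0.698], 'force': [-0.411, -0.222, -2.143], 'grip_width': 0.011, 'qpos': [-0.749, 0.389, 1.774, 0.004, 0.983, -0.053]}
disc [ 427.6 -281.8] along/across grip [47.1  1.6] to stem along/across [85.2 -1.3] n 73 z nose/tail [0.0508 0.0508] heading 50.0
[ 482.4 -217.4]
```

View pics/s5.png

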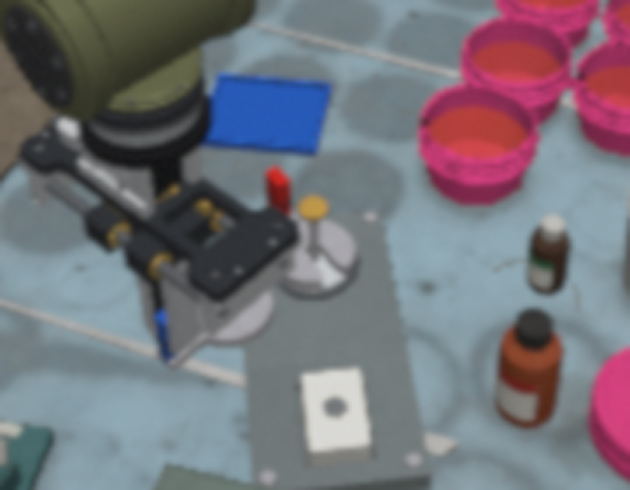

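Request:
carry_out(
  commands=[1, 1.3, 1.5, 0, 0, 0, 0, 1, 2.6, 3.05, 0, 0, 0, 0, 1, 3.6, 4.2, 0, 0, 0, 0, 1, 3.7, 4.3, 0, 0, 0, 0, 1, 3.7, 4.3, 0, 0, 0, 0],
)

```text
time_s: 18.63
ee_pos: [0.4371, -0.2762, 0.0636]
eef_rot: [-3.138, -0.004, -0.695]
force: [0.3, 0.3, -1.9]
grip_width: 0.0117
```

Run:
```python
from h import *
tell(); held((483.3,-217.3))
im,d,i=shot("side")
cv2.imwrite("pics/s6.png",cv2.resize(im[220:320,230:360],None,fx=5,fy=5,interpolation=cv2.INTER_CUBIC))
```

```text
{'time_s': 18.633, 'ee_pos': [0.437, -0.276, 0.064], 'eef_rot': [-3.138, -0.004, -0.695], 'force': [0.263, 0.265, -1.895], 'grip_width': 0.012, 'qpos': [-0.636, 0.393, 1.757, 0.004, 0.989, 0.057]}
disc [ 467.  -242.4] along/across grip [45.8 -1.5] to stem along/across [29.7  3.6] n 142 z nose/tail [0.0541 0.0541] heading 50.1
```

View pics/s6.png

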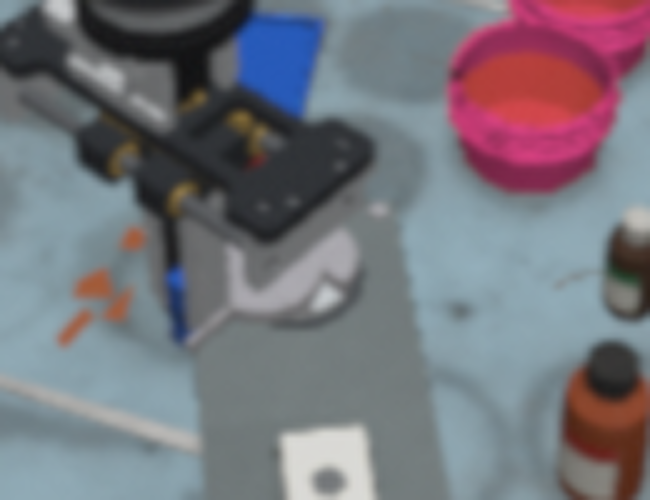

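Request:
carry_out(
  commands=[1, 0.1, 0.5, -0.4, 0, 0, 0, 1, 0.1, 0.5, -0.4, 0, 0, 0, 1, 0.6, 1.1, -0.4, 0, 0, 0, 1, 0.9, 1.45, -0.4, 0, 0, 0, 1, 0.9, 1.45, -0.4, 0, 0, 0],
)

```text
time_s: 19.15
ee_pos: [0.4457, -0.2617, 0.0589]
eef_rot: [-3.138, -0.002, -0.697]
force: [-0.3, -0.3, -2.4]
grip_width: 0.0116
```

Run:
```python
from h import *
tell(); held((483.3,-217.3))
```

```text
{'time_s': 19.15, 'ee_pos': [0.446, -0.262, 0.059], 'eef_rot': [-3.138, -0.002, -0.697], 'force': [-0.301, -0.347, -2.393], 'grip_width': 0.012, 'qpos': [-0.603, 0.4, 1.759, 0.004, 0.98, 0.091]}
disc [ 475.1 -227.4] along/across grip [45.5 -0.6] to stem along/across [13.   0.2] n 140 z nose/tail [0.0496 0.0499] heading 50.1
```

Request:
carry_out(
  commands=[1, 0.3, 0.37, 0, 0, 0, 0, 1, 0.55, 0.65, 0, 0, 0, 0, 1, 0.71, 0.84, 0, 0, 0, 0, 1, 0.71, 0.84, 0, 0, 0, 0, 1, 0.71, 0.84, 0, 0, 0, 0],
)

```text
time_s: 19.62
ee_pos: [0.4527, -0.2534, 0.0589]
eef_rot: [-3.138, -0.002, -0.696]
force: [-0.0, 0.5, -2.4]
grip_width: 0.0117
```

Run:
```python
from h import *
tell(); held((483.3,-217.3))
```

```text
{'time_s': 19.617, 'ee_pos': [0.453, -0.253, 0.059], 'eef_rot': [-3.138, -0.002, -0.696], 'force': [-0.043, 0.489, -2.395], 'grip_width': 0.012, 'qpos': [-0.582, 0.404, 1.754, 0.003, 0.981, 0.112]}
disc [ 481.2 -219.5] along/across grip [44.5 -0.1] to stem along/across [ 3.  -0.2] n 146 z nose/tail [0.05   0.0495] heading 50.1
```

Request:
carry_out(
  commands=[1, 0.08, 0.09, -0.1, 0, 0, 0, 1, 0.08, 0.09, -0.25, 0, 0, 0, 1, 0.08, 0.09, -0.4, 0, 0, 0, 1, 0.08, 0.09, -0.4, 0, 0, 0, 0.6, 0.08, 0.09, -0.4, 0, 0, 0, 0.4, 0.08, 0.09, -0.4, 0, 0, 0, 0.4, 0.08, 0.09, -0.4, 0, 0, 0, 0.4, 0.08, 0.09, -0.4, 0, 0, 0],
)

```text
time_s: 20.33
ee_pos: [0.4535, -0.2527, 0.0551]
eef_rot: [-3.138, -0.003, -0.696]
force: [-0.7, 0.5, 0.9]
grip_width: 0.0282
```

Request:
carry_out(
  commands=[0.4, 0, 0, 2, 0, 0, 0, 0.4, 0, 0, 5, 0, 0, 0, 0.4, 0, 0, 9, 0, 0, 0.1, 0.4, 0, 4, 11, 0, 0, 0.2, 0.4, 0, 8, 12, 0, 0, 0.3, 0.4, 0, 12, 12, 0, 0, 0.4, 0.4, 0, 16, 12, 0, 0, 0.5, 0.4, 0, 20, 12, 0, 0, 0.6, 0.4, 0, 24, 12, 0, 0, 0.698, 0.4, 0, 28, 12, 0, 0, 0.698, 0.4, 0, 32, 12, 0, 0, 0.698, 0.4, 0, 36, 12, 0, 0, 0.698],
)

```text
time_s: 21.33
ee_pos: [0.4531, 0.1093, 0.1754]
eef_rot: [-3.138, -0.004, 0.002]
force: [1.3, -0.6, 0.4]
grip_width: 0.0281
```

Run:
```python
from h import *
tell()
for c in("top","side"):
    im,d,i=shot(c); P,_,_=cloud(d,i)
    D=sel(P,(.43,.53),(-.27,-.15),(.0425,.0515)); D=D[np.hypot(D[:,0]-.4833,D[:,1]+.2173)<.036]; L=sel(P,(.42,.48),(-.28,-.23),(.068,.095)); R=sel(P,(.42,.48),(-.2,-.13),(.058,.075))
    print(c,"blue disc",circ(D),len(D),"z",np.round(np.percentile(D[:,2],[10,50,90]),4),"lug",np.round(L.mean(0),4),"red lug",np.round(R.mean(0),4))
    print("block",rect(sel(P,(.46,.55),(-.41,-.3),(.029,.042))))
    cv2.imwrite(f"pics/{c}7.png",im)
    k=sel(P,(.44,.53),(.35,.47),(.06,.1)); print("knob",np.round(k.mean(0),4),len(k))
    j=(im[195:275,385:465] if c=="top" else im[225:305,240:320]); o=j if c=="top" else np.hstack([o,j])
cv2.imwrite("pics/c7.png",cv2.resize(o,None,fx=5,fy=5,interpolation=cv2.INTER_CUBIC))
```

```text
{'time_s': 21.333, 'ee_pos': [0.453, 0.109, 0.175], 'eef_rot': [-3.138, -0.004, 0.002], 'force': [1.262, -0.643, 0.366], 'grip_width': 0.028, 'qpos': [0.156, 0.139, 1.79, 0.003, 1.208, 0.154]}
top blue disc [ 483.3 -216.7] 292 z [0.044  0.0464 0.0489] lug [ 0.453  -0.2518  0.0793] red lug [ 0.4553 -0.1765  0.0695]
block [ 503.9 -349.9   60.5   39.7  -81.3]
knob [0.4822 0.4112 0.0774] 51
side blue disc [ 483.  -217.4] 263 z [0.0437 0.0452 0.0469] lug [ 0.4532 -0.2557  0.0767] red lug [ 0.4556 -0.1804  0.0669]
block [ 503.6 -350.    60.7   40.1  -81.6]
knob [0.4828 0.4076 0.0741] 21
```

View pics/c7.png

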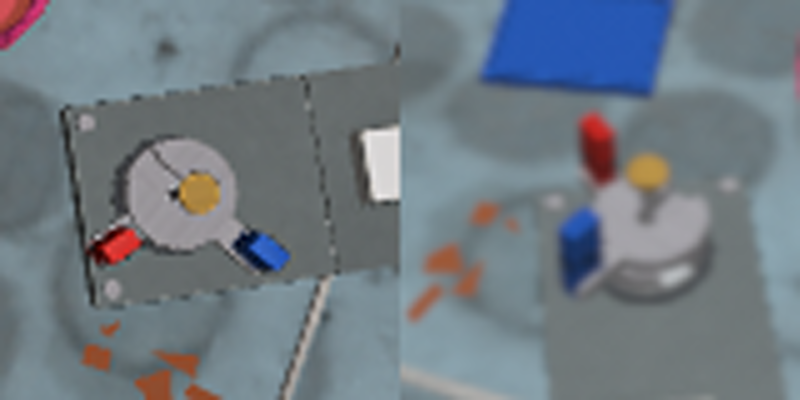

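Both weights are home and flat, with their disc tops at 36 and 46 mm and both centred on the stem. The slots are about 105 degrees apart. Next is the lever: shut fingers on the -y side of the knob, pushing towards +y.

Request:
carry_out(
  commands=[1, 0.5, 4, 0, 0, 0, 0, 1, 1, 8, 0, 0, 0, 0, 1, 1.5, 12, 0, 0, 0, 0, 1, 2, 16, -1, 0, 0, 0, 1, 2.9, 20, -2, 0, 0, 0, 1, 2.9, 24, -4, 0, 0, 0, 1, 2.9, 26, -5.5, 0, 0, 0, 1, 2.9, 26, -5.5, 0, 0, 0, 1, 2.9, 26, -5.5, 0, 0, 0],
  force=10,
)

```text
time_s: 22.18
ee_pos: [0.4817, 0.3717, 0.1191]
eef_rot: [-3.139, -0.002, 0.008]
force: [0.5, -0.4, 0.1]
grip_width: 0.0006
```

Run:
```python
from h import *
tell()
im,d,i=shot("side"); P,_,_=cloud(d,i)
k=sel(P,(.44,.53),(.38,.47),(.06,.085)); print("knob",np.round(k.mean(0),4),np.round(np.ptp(k,0),3),len(k))
cv2.imwrite("pics/s8.png",cv2.resize(im[80:190,250:350],None,fx=5,fy=5,interpolation=cv2.INTER_CUBIC))
```

```text
{'time_s': 22.183, 'ee_pos': [0.482, 0.372, 0.119], 'eef_rot': [-3.139, -0.002, 0.008], 'force': [0.544, -0.448, 0.055], 'grip_width': 0.001, 'qpos': [0.596, 0.506, 1.442, 0.001, 1.191, 0.588]}
knob [0.4828 0.4085 0.0738] [0.015 0.014 0.016] 20
```

View pics/s8.png

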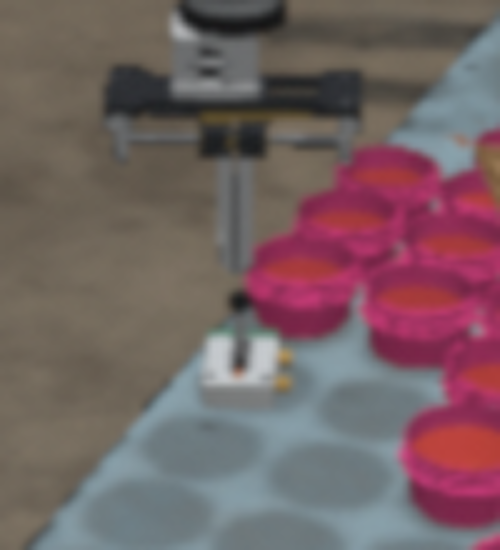

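The shut fingers line up with the upright lever in x. Going down, then pushing in small steps.

Request:
carry_out(
  commands=[1, 0.05, 0, -2, 0, 0, 0, 1, 0.05, 0, -4.5, 0, 0, 0, 1, 0.05, 0, -5.8, 0, 0, 0, 1, 0.05, 0, -5.8, 0, 0, 0, 1, 0.05, 0.8, -5.8, 0, 0, 0, 1, 0.05, 1.6, -5.8, 0, 0, 0, 1, 0.05, 2.3, -5.8, 0, 0, 0, 1, 0.05, 2.8, -5.8, 0, 0, 0, 1, 0.05, 2.8, -5.8, 0, 0, 0],
)

```text
time_s: 22.98
ee_pos: [0.4828, 0.4004, 0.063]
eef_rot: [-3.137, -0.004, 0.008]
force: [0.3, -1.4, -0.8]
grip_width: 0.0002
```

```bash
cat >> h.py <<'E'
def knob():
    for c in("side","top"):
        im,d,i=shot(c); P,u,v=cloud(d,i); g=im[v,u].astype(int).max(1)
        m=(g<70); k=sel(P[m],(.465,.5),(.395,.46),(.05,.09)); 
        if len(k): print(c,"knob",np.round(np.median(k,0),4),len(k))
    tell()
E
python3 -c "
from h import *
knob()"
```

```text
{'time_s': 23.083, 'ee_pos': [0.483, 0.399, 0.062], 'eef_rot': [-3.138, -0.003, 0.008], 'force': [-0.814, -0.215, -0.685], 'grip_width': 0.0, 'qpos': [0.632, 0.607, 1.427, 0.001, 1.103, 0.624]}
```

Request:
carry_out(
  commands=[1, 0, 0.4, 0, 0, 0, 0, 1, 0, 0.8, 0, 0, 0, 0, 1, 0, 1.2, 0, 0, 0, 0, 1, 0, 1.4, 0, 0, 0, 0, 1, 0, 1.4, 0, 0, 0, 0, 1, 0, 1.4, 0, 0, 0, 0],
)

```text
time_s: 23.58
ee_pos: [0.4827, 0.4133, 0.0622]
eef_rot: [-3.138, -0.003, 0.008]
force: [1.9, -3.3, -1.9]
grip_width: 0.0003
```

```bash
python3 -c "
from h import *
knob()
im,d,i=shot('side'); cv2.imwrite('pics/s9.png',cv2.resize(im[110:180,270:340],None,fx=7,fy=7,interpolation=cv2.INTER_CUBIC))"
```

```text
top knob [0.4837 0.4033 0.0789] 26
{'time_s': 23.683, 'ee_pos': [0.483, 0.413, 0.062], 'eef_rot': [-3.138, -0.003, 0.008], 'force': [1.847, -3.552, -1.727], 'grip_width': 0.001, 'qpos': [0.65, 0.625, 1.397, 0.001, 1.114, 0.642]}
```

View pics/s9.png

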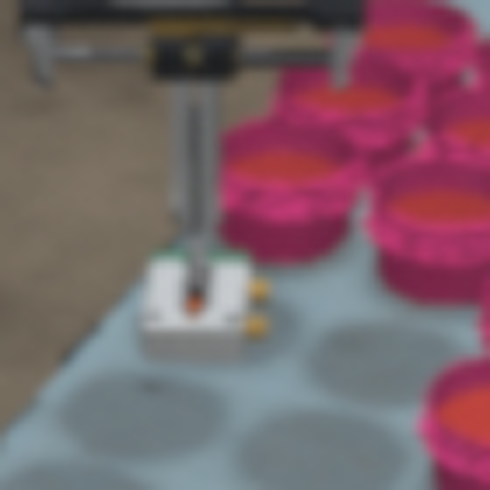

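The fingers carry about 3.5 N, which means a lean of about 0.38–0.40 rad. I'll push 2 mm more and hold for well over two seconds.

Request:
carry_out(
  commands=[1, 0, 0.1, 0, 0, 0, 0, 1, 0, 0.2, 0, 0, 0, 0, 1, 0, 0.2, 0, 0, 0, 0, 1, 0, 0.2, 0, 0, 0, 0, 1, 0, 0.2, 0, 0, 0, 0, 1, 0, 0.2, 0, 0, 0, 0, 1, 0, 0.2, 0, 0, 0, 0, 1, 0, 0.2, 0, 0, 0, 0, 1, 0, 0.2, 0, 0, 0, 0, 1, 0, 0.2, 0, 0, 0, 0, 1, 0, 0.2, 0, 0, 0, 0, 1, 0, 0.2, 0, 0, 0, 0],
)

```text
time_s: 24.73
ee_pos: [0.4826, 0.4151, 0.0622]
eef_rot: [-3.138, -0.003, 0.007]
force: [0.1, -4.7, -3.1]
grip_width: 0.0007
```

```bash
python3 -c "
from h import *
im,d,i=shot('side'); P,u,v=cloud(d,i); m=(im[v,u,2]>150)&(im[v,u,0]<100)&(im[v,u,1]<150)
k=sel(P[m],(.46,.5),(.36,.41),(.02,.07)); print('pin',np.round(k.mean(0),4) if len(k) else None,len(k),np.round(k[:,2].max(),4) if len(k) else '')
z=np.load('pics/side0.npz'); P,u,v=cloud(z['d'],i); im=z['im']; m=(im[v,u,2]>150)&(im[v,u,0]<100)&(im[v,u,1]<150)
k=sel(P[m],(.46,.5),(.36,.41),(.02,.07)); print('pin before',np.round(k.mean(0),4) if len(k) else None,len(k),np.round(k[:,2].max(),4) if len(k) else '')
im,d,i=shot('top'); P,u,v=cloud(d,i); 
for lo in (.03,.06): k=sel(P,(.47,.5),(.425,.46),(lo,.08)); print('beyond',np.round(np.median(k,0),4) if len(k) else 0,len(k))
F=[]
tell()"
```

```text
pin None 0 
pin before None 0 
beyond 0 0
beyond 0 0
{'time_s': 24.833, 'ee_pos': [0.483, 0.415, 0.062], 'eef_rot': [-3.138, -0.003, 0.007], 'force': [0.035, -4.994, -2.753], 'grip_width': 0.0, 'qpos': [0.652, 0.628, 1.393, 0.001, 1.116, 0.645]}
```

The force is now about 4.7–5 N, so the lever is at about 0.45 rad, well past 0.35. Continuing the hold.

Request:
carry_out(
  commands=[1, 0, 0, 0, 0, 0, 0, 1, 0, 0, 0, 0, 0, 0, 1, 0, 0, 0, 0, 0, 0, 1, 0, 0, 0, 0, 0, 0, 1, 0, 0, 0, 0, 0, 0, 1, 0, 0, 0, 0, 0, 0, 1, 0, 0, 0, 0, 0, 0, 1, 0, 0, 0, 0, 0, 0, 1, 0, 0, 0, 0, 0, 0, 1, 0, 0, 0, 0, 0, 0, 1, 0, 0, 0, 0, 0, 0, 1, 0, 0, 0, 0, 0, 0],
)

```text
time_s: 25.83
ee_pos: [0.4826, 0.4152, 0.0623]
eef_rot: [-3.138, -0.003, 0.007]
force: [0.3, -4.2, -2.6]
grip_width: 0.0005
```

Request:
carry_out(
  commands=[1, 0, 0, 0, 0, 0, 0, 1, 0, 0, 0, 0, 0, 0, 1, 0, 0, 0, 0, 0, 0, 1, 0, 0, 0, 0, 0, 0, 1, 0, 0, 0, 0, 0, 0, 1, 0, 0, 0, 0, 0, 0, 1, 0, 0, 0, 0, 0, 0, 1, 0, 0, 0, 0, 0, 0, 1, 0, 0, 0, 0, 0, 0, 1, 0, 0, 0, 0, 0, 0, 1, 0, 0, 0, 0, 0, 0, 1, 0, 0, 0, 0, 0, 0],
)

```text
time_s: 26.83
ee_pos: [0.4826, 0.4152, 0.0623]
eef_rot: [-3.138, -0.003, 0.007]
force: [0.2, -4.7, -2.3]
grip_width: 0.0005
```

Request:
carry_out(
  commands=[1, 0, -0.5, 0, 0, 0, 0, 1, 0, -1, 0, 0, 0, 0, 1, 0, -1.5, 0, 0, 0, 0, 1, 0, -2, 0, 0, 0, 0, 1, 0, -2.6, 0, 0, 0, 0, 1, 0, -3.4, 0, 0, 0, 0, 1, 0, -4.2, 0, 0, 0, 0, 1, 0, -4.4, 3, 0, 0, 0, 1, 0, -4.4, 7, 0, 0, 0, 1, 0, -7, 10, 0, 0, 0, 1, 0, -11, 11, 0, 0, 0, 1, 0, -15, 11, 0, 0, 0],
)

```text
time_s: 27.83
ee_pos: [0.4832, 0.2643, 0.1753]
eef_rot: [-3.136, -0.008, 0.009]
force: [0.8, -0.6, -0.0]
grip_width: 0.0004
```

Run:
```python
from h import *
tell()
for c in("top","side"):
    im,d,i=shot(c); P,_,_=cloud(d,i)
    k=sel(P,(.44,.53),(.38,.47),(.06,.1)); print(c,"knob",np.round(k.mean(0),4),len(k))
    print("block",rect(sel(P,(.46,.55),(-.41,-.3),(.029,.042))))
    D=sel(P,(.43,.53),(-.27,-.15),(.0425,.0515)); D=D[np.hypot(D[:,0]-.4833,D[:,1]+.2173)<.036]; print("disc",circ(D))
    print("tray",rect(sel(P,(.36,.5),(-.11,.035),(.006,.011))))
```

```text
{'time_s': 27.833, 'ee_pos': [0.483, 0.264, 0.175], 'eef_rot': [-3.136, -0.008, 0.009], 'force': [0.836, -0.575, -0.036], 'grip_width': 0.0, 'qpos': [0.433, 0.322, 1.564, 0.002, 1.246, 0.424]}
top knob [nan nan nan] 0
block [ 504.  -350.2   61.2   39.8  -81.3]
disc [ 483.3 -216.6]
tray [432.4 -36.5 100.2  84.9  -6.2]
side knob [0.4827 0.4071 0.0733] 23
block [ 503.7 -350.4   61.    39.9  -81.5]
disc [ 483.3 -218.2]
tray [432.5 -36.5 100.   87.6  -6.2]<stdin>:5: RuntimeWarning: Mean of empty slice.
  ret = um.true_divide(
```

The lever stood open from about 23.1 to 26.9 s and is upright again. The block and the weights have not moved. Fetching the block.

Request:
carry_out(
  commands=[-0.3, 0, -4, 0, 0, 0, 0.139, -0.3, 0, -8, 0, 0, 0, 0.139, -0.3, 0, -12, 0, 0, 0, 0.139, -0.3, 0, -16, 0, 0, 0, 0.139, -0.3, 0, -20, 0, 0, 0, 0.139, -0.3, 0, -24, 0, 0, 0, 0.139, -0.3, 0, -28, 0, 0, 0, 0.139, -0.3, 0.4, -32, 0, 0, 0, 0.139, -0.3, 0.8, -36, 0, 0, 0, 0.139, -0.3, 1.2, -40, 0, 0, 0, 0.139, -0.3, 1.6, -44, 0, 0, 0, 0.139, -0.3, 2, -48, 0, 0, 0, 0.139],
  force=25,
)

```text
time_s: 28.93
ee_pos: [0.5026, -0.2212, 0.1732]
eef_rot: [-3.138, -0.005, 0.143]
force: [1.4, 1.4, -0.3]
grip_width: 0.0611
```

Request:
carry_out(
  commands=[-0.3, 0.1, -4, 0, 0, 0, 0, -0.3, 0.1, -8, -1, 0, 0, 0, -0.3, 0.1, -12, -4, 0, 0, 0, -0.3, 0.1, -13.2, -8, 0, 0, 0, -0.3, 0.1, -13.2, -10, 0, 0, 0, -0.3, 0.1, -13.2, -10, 0, 0, 0],
)

```text
time_s: 29.43
ee_pos: [0.5009, -0.3525, 0.067]
eef_rot: [-3.132, 0.002, 0.141]
force: [-0.0, 0.7, -0.3]
grip_width: 0.0609
```

Request:
carry_out(
  commands=[-0.3, 0.25, 0.2, -2, 0, 0, 0.007, -0.3, 0.25, 0.2, -3.8, 0, 0, 0.007, -0.3, 0.25, 0.2, -4.4, 0, 0, 0.007, -0.3, 0.25, 0.2, -4.4, 0, 0, 0.007, 1, 0.25, 0.2, -4.4, 0, 0, 0.007, 1, 0.25, 0.2, -4.4, 0, 0, 0.007, 1, 0.25, 0.2, -4.4, 0, 0, 0.007, 1, 0.25, 0.2, -4.4, 0, 0, 0.007, 1, 0.25, 0.2, -4.4, 0, 0, 0.007, 1, 0.25, 0.2, -4.4, 0, 0, 0.007, 1, 0.25, 0.2, -4.4, 0, 0, 0.007],
)

```text
time_s: 30.35
ee_pos: [0.5039, -0.3508, 0.0243]
eef_rot: [-3.133, 0.0, 0.148]
force: [-0.8, 1.9, 7.1]
grip_width: 0.0396
```

Request:
carry_out(
  commands=[1, 0, 0, 1, 0, 0, 0, 1, 0, 0, 3, 0, 0, 0, 1, 0, 0, 7, 0, 0, 0, 1, 0, 0, 11, 0, 0, 0, 1, 0, 0, 13.5, 0, 0, 0, 1, -0.9, 4, 13.5, 0, 0, 0.12, 1, -1.8, 8, 13.5, 0, 0, 0.24, 1, -2.7, 12, 13.5, 0, 0, 0.36, 1, -3.6, 16, 13.5, 0, 0, 0.48, 1, -4.5, 20, 13.5, 0, 0, 0.6, 1, -5.4, 24, 13.5, 0, 0, 0.72, 1, -6.3, 28, 13.5, 0, 0, 0.84],
  force=40,
)

```text
time_s: 31.35
ee_pos: [0.44, -0.0692, 0.1602]
eef_rot: [-3.134, 0.0, 0.993]
force: [0.7, -0.2, -1.1]
grip_width: 0.0396
```

Request:
carry_out(
  commands=[1, -0.75, 3.3, 0, 0, 0, 0.12, 1, -0.75, 3.3, -2, 0, 0, 0.24, 1, -0.75, 3.3, -5, 0, 0, 0.36, 1, -0.75, 3.3, -8, 0, 0, 0.47, 1, -0.75, 3.3, -11, 0, 0, 0.47, 1, -0.75, 3.3, -11, 0, 0, 0.47, 1, -0.75, 3.3, -11, 0, 0, 0.47],
)

```text
time_s: 31.93
ee_pos: [0.4322, -0.0361, 0.0505]
eef_rot: [-3.132, -0.0, 1.463]
force: [0.2, 0.3, -0.8]
grip_width: 0.0396
```

Run:
```python
from h import *
tell()
im,d,i=shot("side"); P,_,_=cloud(d,i); z=ctrl.get_obs()["ee_pos"][2]
Q=sel(P,(.36,.5),(-.1,.03),(z-.016,z+.014)); print(np.histogram(Q[:,2]-z,bins=np.arange(-.016,.015,.003)))
B=sel(P,(.36,.5),(-.1,.03),(z+.006,z+.014)); print(rect(B), np.round(np.percentile(B,[3,50,97],0),4).tolist())
```

```text
{'time_s': 31.933, 'ee_pos': [0.432, -0.036, 0.051], 'eef_rot': [-3.132, -0.0, 1.463], 'force': [0.235, 0.325, -0.756], 'grip_width': 0.04, 'qpos': [-0.168, 0.261, 1.98, -0.001, 0.911, -1.63]}
(array([14, 18, 13, 15, 18, 16, 17, 72, 59, 10]), array([-0.016, -0.013, -0.01 , -0.007, -0.004, -0.001,  0.002,  0.005,
        0.008,  0.011,  0.014]))
[432.2 -42.5  62.7  56.   14.6] [[0.4031, -0.068, 0.0579], [0.4394, -0.0407, 0.0598], [0.458, -0.0174, 0.0644]]
```

Request:
carry_out(
  commands=[1, 0, 0, -1.2, 0, 0, 0, 1, 0, 0, -2.2, 0, 0, 0, 1, 0, 0, -2.8, 0, 0, 0, 1, 0, 0, -3.1, 0, 0, 0, 1, 0, 0, -3.2, 0, 0, 0, 1, 0, 0, -3.2, 0, 0, 0, 1, 0, 0, -3.2, 0, 0, 0],
)

```text
time_s: 32.57
ee_pos: [0.4333, -0.0363, 0.0201]
eef_rot: [-3.135, 0.0, 1.463]
force: [0.2, 1.5, -0.5]
grip_width: 0.0396
```

Request:
carry_out(
  commands=[1, 0, 0, -0.1, 0, 0, 0, 1, 0, 0, -0.17, 0, 0, 0, 1, 0, 0, -0.17, 0, 0, 0, 0.4, 0, 0, -0.17, 0, 0, 0, 0.0, 0, 0, -0.17, 0, 0, 0, -0.3, 0, 0, -0.17, 0, 0, 0, -0.3, 0, 0, -0.17, 0, 0, 0, -0.3, 0, 0, -0.17, 0, 0, 0],
)

```text
time_s: 33.23
ee_pos: [0.4334, -0.0363, 0.0184]
eef_rot: [-3.135, 0.0, 1.463]
force: [0.3, -0.5, 0.0]
grip_width: 0.0604
```

Request:
carry_out(
  commands=[-0.3, 0, 0, 2, 0, 0, 0, -0.3, 0, 0, 5, 0, 0, 0, -0.3, 0, 0, 9, 0, 0, 0, -0.3, 0, 4, 13, 0, 0, 0, -0.3, 0, 8, 16, 0, 0, 0, -0.3, 0, 12, 18, 0, 0, 0, -0.3, 1, 16, 20, 0, 0, 0, -0.3, 2, 20, 20, 0, 0, 0, -0.3, 3, 24, 20, 0, 0, 0, -0.3, 3, 28, 20, 0, 0, 0, -0.3, 3, 28, 20, 0, 0, 0],
)

```text
time_s: 34.15
ee_pos: [0.4632, 0.2471, 0.2186]
eef_rot: [-3.135, -0.0, 1.464]
force: [0.1, 0.4, -1.0]
grip_width: 0.0611
```

Run:
```python
from h import *
tell()
for c in("top","side"):
    im,d,i=shot(c); P,_,_=cloud(d,i); cv2.imwrite(f"pics/{c}10.png",im)
    B=sel(P,(.37,.49),(-.09,.02),(.022,.034)); print(c,"block",rect(B),np.round(np.percentile(B[:,2],[10,50,90]),4))
    k=sel(P,(.44,.53),(.38,.47),(.06,.1)); print("knob",len(k) and np.round(k.mean(0),4))
    D=sel(P,(.43,.53),(-.27,-.15),(.0425,.0515)); D=D[np.hypot(D[:,0]-.4833,D[:,1]+.2173)<.036]; L=sel(P,(.42,.48),(-.28,-.23),(.068,.095)); R=sel(P,(.42,.48),(-.2,-.13),(.058,.075))
    print("blue disc",circ(D),np.round(np.percentile(D[:,2],[10,50,90]),4),"lugs",np.round(L.mean(0),3),np.round(R.mean(0),3))
```

```text
{'time_s': 34.15, 'ee_pos': [0.463, 0.247, 0.219], 'eef_rot': [-3.135, -0.0, 1.464], 'force': [0.064, 0.403, -0.969], 'grip_width': 0.061, 'qpos': [0.419, 0.237, 1.57, 0.004, 1.34, -1.046]}
top block [432.7 -37.1  59.8  40.1  -6.1] [0.0256 0.028  0.0306]
knob 0
blue disc [ 483.5 -217. ] [0.0442 0.0465 0.0488] lugs [ 0.453 -0.252  0.08 ] [ 0.455 -0.177  0.069]
side block [433.2 -37.1  60.   42.1  -5.2] [0.0246 0.0272 0.0289]
knob [0.4829 0.4068 0.0745]
blue disc [ 483.3 -217.8] [0.0434 0.0452 0.0471] lugs [ 0.453 -0.256  0.077] [ 0.456 -0.181  0.067]
```

View pics/side10.png

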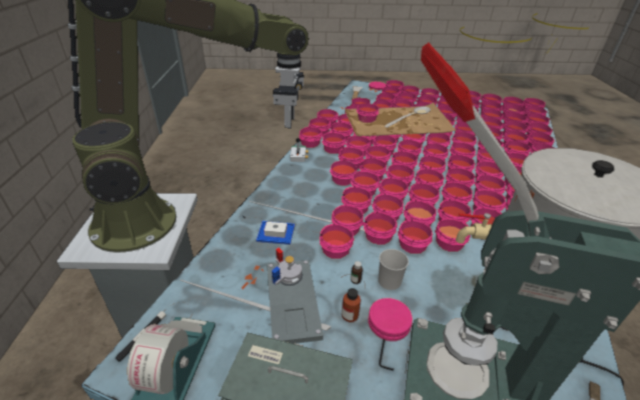

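The last picture shows the block flat in the tray at (275,230), both weights on the stem at (288,270), the bottles unmoved at (356,272) and (351,305), and the lever upright at (298,150). The arm is clear, so I'm handing in.

```bash
python3 -c "
from station import ticket
print(ticket.hand_in())"
```

```text
the job is handed in; nothing more can be done
None
```

The dead-weight tester run is finished and handed in, at about 34 s of robot time. My last checks showed everything in place; the hand-in reports no verdict.

1. **Block into pocket:** I took the block from the tray and seated it in the pocket, square and centred within about 1 mm, with its top at 34 mm.
2. **Weights on stem:** Only red and blue were there. Both are fully home and flat, with disc tops at about 36 and 46 mm and centres within about 1 mm of the stem. Their slots are about 105° apart.
3. **Lever:** I pushed it only to the green end, held it about 3 s at roughly 0.45 rad, and let it spring back upright. That angle comes from the finger position and a push of 4–5 N. I could not confirm it from the pictures, because the fingers hid the knob and I could not find the flow pin.
4. **Block back in tray:** It lies flat at the middle of the tray, within 1 mm and lined up with it.

In the last picture the two bottles stood where they started, by eye. The arm was clear of everything, and I noticed no knock or grip slip. While the blue weight was being slid on, the gripper hid part of the disc and made those readings uncertain by a few millimetres; the check after release showed it in place.

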